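Free the stuck slide carriage and lock it at its stop

TASK

Clear the brake pad off the bench slide's rail and put it in the open steel tray. Then push the stuck carriage along the rail until it breaks free, and run it on under control, without letting it shoot forward, until its nose is fully home against the stop hidden in the grey hood (the rod at the hood's far end then stands right out). Finally swing the carriage's lock lever round to point at the hood, and leave the other things on the bench where they are.

Things in the scene. Friction and masses are not known exactly. Their poses are not given: they have to be found in the camera images.
- rail: aluminium slide rail fixed to the bench: 70 mm wide on a 90 mm base plate, its flat top 25 mm above the bench. Origin on the bench under the rail; its y axis runs along the rail in the direction the carriage must travel (towards the hood), x across it (away from the robot at yaw 0). The rail runs from y = -200 mm to +235 mm
- carriage (a joint): travel of the carriage along the rail's +y, in m; 0 is where it starts. It is stuck: a hidden catch within the first 15 mm of travel takes about 13 N to overcome and then gives suddenly; after that it slides with about 3 N (more when faster) and stays where it is left. The stop lies at a reading between 0.14 and 0.20, different each time
- carriage_rear (a point): centre of the flat rear face (looking to the rail's -y; push here) of the carriage, a dark steel block 90 mm across the rail, 80 mm along it, top 57 mm above the bench, with a nose 30 mm wide and 60 mm long reaching towards the hood, nose top 46 mm above the bench. The point lies 42 mm above the bench; the face spans 27 to 57 mm. Free room behind it above the rail
- hood: grey sheet-metal hood over the far end of the rail, 70 mm wide, 100 mm long, its top 60 mm above the bench, open towards the carriage. Its place along the rail varies. Origin: centre of its underside, on the rail's top; y axis as the rail's
- telltale (a joint): steel rod 8 mm thick that the carriage's nose pushes out of the hood's far end: 0 when untouched (7 mm stands out), 0.015 m when the nose is home on the stop. A very weak spring returns it
- lever (a joint): angle of the lock lever on top of the carriage, rad; 0 = unlocked, pointing to the rail's +x; 1.57 = locked, pointing to the rail's +y (at the hood). It starts at 0 to 0.4, turns anticlockwise seen from above with a light touch (about 1 N at the knob) and stays where it is left
- lever_knob (a point): centre of the black upright knob at the lever's end: 18 mm across, spanning 70 to 100 mm above the bench, 85 mm height at its centre; the bar beneath it reaches up to 70 mm. It moves on a circle of 50 mm radius about lever_pivot
- lever_pivot (a point): the lever's vertical turning axis, at the knob centre's height; 20 mm behind the middle of the carriage, it travels with the carriage
- pad_center (a point): centre of the brake pad, 60 x 42 x 18 mm (x, y, z of its axes), steel back plate down, 220 g, lying flat on the rail's top between the carriage's nose and the hood, its 60 mm length roughly across the rail. Carriage nose and hood stand close to its 42 mm-apart sides, so grip it by its ends, along its x
- tray: open steel tray 110 x 150 x 40 mm (x, y, z), walls and floor 3 mm thick, fixed to the bench on the far side of the rail; origin at the centre of its underside
- carton: closed cardboard carton 100 x 140 x 60 mm, bystander on the far side of the rail; leave alone
- spray: upright metal can, 52 mm across, 150 mm tall, bystander near the rail's starting end; leave alone
- bearing: steel ring 56 mm across, 18 mm tall, lying flat beyond the rail's starting end, bystander; leave alone
- jar: small jar 52 mm across, 75 mm tall, bystander on the robot's side of the rail; leave alone
- wrench: wrench lying on the bench between robot and rail, bystander; leave alone
- hammer: hammer lying on the bench to the left, bystander; leave alone
- mug: white mug, 80 mm across, 90 mm tall, on the bench to the right, bystander; leave alone
- pad: the same brake pad; origin at the centre of its underside

How it is judged:
By the outcome, as a careful person would: the job done as asked, in the order asked, and still so for the second after the job is handed in, with the robot touching nothing.
It also fails if it takes over 64 s, if anything falls off the work surface, if the arm or the gripper's body presses on something with over 40 N, if the wrist force passes 120 N, or if a joint passes its speed limit or range.

ROBOT

A 7-joint arm with a two-finger parallel gripper is mounted at the origin on the work surface. World frame = base frame: x ahead of the robot, y to its left, z up, the work surface at z = 0. Lengths are in m, angles in rad, forces in N, time in s.
With the tool pointing down it reaches from about 0.4 to 0.875 m from the base axis. Payload 4.4 kg.
Tool frame: the origin (TCP) lies at the very end of the fingers, on their centre line; the grasp point (between the pads) lies 19 mm behind it; z points along the fingers, x is the direction in which the jaws open and shut, and the axes are right-handed (so a half turn about z gives the same grasp; the last joint's range is limited). The gripper opens to 85 mm and grips with 20 to 120 N. Pads are 22 mm wide; open, the fingers measure 114 mm over their backs; the gripper's body (76 mm by 85 mm) begins 54 mm behind the grasp point. The pads swing forward as they close: fully open they stand 13 mm farther back than shut.
Start: joints at [1.246, 0.628, 0.038, 1.517, -0.027, 0.996, -0.02], TCP at [0.166, -0.628, 0.231] pointing down, gripper open.
Joint ranges: [-3.06, 3.06], [-0.37, 2.12], [-1.25, 1.32], [0.18, 2.47], [-1.1, 4.24], [0.23, 1.98], [-2.94, 2.94]. Speed limits (rad/s): [2.57, 2.57, 3.14, 3.14, 3.14, 3.14, 3.14].

INTERFACE

Orientations are given as a unit quaternion [x, y, z, w].
In Python, from plant import env, grab_frame, camera_info gives the robot as it stands.
- The arm moves only by the tool jog_arm, never from a script. Its arguments are lists of equal length, an entry for each row: "linear": the shift along the tool's x, y, z in mm, a list of three; "roll": the turn about the tool's z in rad; "gripper": the finger opening in mm, from 0 to 85.4. In form: {"linear": [[tx, ty, tz], ...], "roll": [roll, ...], "gripper": [gripper, ...]}. A call has 1 to 8 rows; each row is the pose to reach, as a shift and turn from the pose commanded when the call began, along the tool's axes at that moment; what a row does not reach only later rows make up. A row lasts 1/10 s, in which the tool goes at most 50 mm and 8.59 degrees, less where a joint would pass 70% of its speed; a pose out of reach is approached as far as the arm can. A call with a gripper value outside its range is refused whole. The fingers move at their own pace and stop on an object; "force" is the grip in N (left out, the last holds). Time passes only in rows, so rows that repeat a pose let the fingers close. It gives the time, the measured TCP pose, the force and the opening at its end, in the units of the state.
- env.read_state(): the state, without advancing time (a new reading comes with each control period).
- grab_frame(name): name is "scene" or "top" or "wrist"; returns (picture, depth): 384x512x3 uint8, blue, green, red; 384x512 float32, m along the optical axis (not along the pixel's ray), 0 where there is no reading.
- camera_info(name): a dict with "fov_y" (degrees; the focal length in pixels is half the picture's height over the tangent of half this angle, whatever the lens; pixels are square), "cx", "cy" (the principal point, pixels), "k1" (the pictures are not rectified: a ray, as slopes to the right and down, at radius r is drawn at 1 + k1 r^2 times it, then the intrinsics apply), "position" and "attitude" of the camera in the world. Camera axes: x right, y up, looking along -z (the intrinsics and any distortion apply to the point x, -y, -z); pixel columns grow to the right and rows downward; lengths in m; the calibration is good to about 2 mm. A picture is of the moment at which its call begins: read the wrist's pose just before it. camera_info takes no time and is no camera call; for the wrist camera it gives the pose at the moment of the call.
- env.hand_in(): hands the job in, once; it reports no verdict.
The state is a dict: "time": time; "joint_positions": joint angles; "qd": joint speeds; "joint_torque": joint torques, N m; "ee_pos": TCP position; "ee_rot": TCP orientation; "wrist_force": force on the tool from outside, world axes, zero at the start; "torque": the same for the moment, N m; "gripper_width": finger opening in m.
Only numpy, scipy, OpenCV 4.12 (cv2) and the standard library are available. Lean on these libraries where they do the work, as an engineer would, in place of code of your own. Each camera call takes 0.05 s, during which the arm holds its last target. There are 200 camera calls.

## Working session

There is one attempt and no reset: what is moved stays moved. The work goes in short steps, Python scripts to look and compute and a tool call to move; the robot and the scene stay as the last step left them, time stands still between calls to the robot, and variables do not carry over. Pictures are saved under pics/ and viewed, about 8 in all and at most 12, crops included, and the job is handed in when it is done.

Besides the shell and the picture viewer there is one more tool, called after ">>>" as name(argument=value, ...) on one line, values as JSON. jog_arm: Moves the arm, as the interface text tells. Its arguments: {"type":"object","properties":{"linear":{"type":"array"},"roll":{"type":"array"},"gripper":{"type":"array"},"force":{"type":"number"}},"required":["linear","roll","gripper"]}

```bash
ls; mkdir -p pics; cat > h.py <<'E'
import numpy as np, cv2
from plant import env, grab_frame, camera_info
from scipy.spatial.transform import Rotation as R
def cam(n):
    c=camera_info(n); a=np.array(c["attitude"],float)
    M=R.from_quat(a).as_matrix() if a.size==4 else a.reshape(3,3)
    f=192/np.tan(np.radians(c["fov_y"])/2)
    return c,M,f,np.array(c["position"])
def und(c,f,u,v):
    p=np.array([(np.asarray(u,float)-c["cx"])/f,(np.asarray(v,float)-c["cy"])/f]);q=p.copy()
    for _ in range(20): q=p/(1+c["k1"]*(q**2).sum(0))
    return q
def ray(C,u,v):
    c,M,f,P=C; q=und(c,f,u,v)
    return M@np.array([q[0],-q[1],-np.ones_like(q[0])])
def at_z(C,u,v,z):
    d=ray(C,u,v); return C[3]+d*(z-C[3][2])/d[2]
def at_d(C,u,v,d): return C[3]+ray(C,u,v)*d
def proj(C,p):
    c,M,f,P=C; x=M.T@(np.asarray(p)-P); s=np.array([x[0]/-x[2],-x[1]/-x[2]]); s=s*(1+c["k1"]*(s@s)); return s*f+[c["cx"],c["cy"]]
E
python3 - <<'E'
from h import *
for n in("scene","top"):
    C=cam(n); p,d=grab_frame(n); np.savez(f"pics/{n}0.npz",p=p,d=d)
    cv2.imwrite(f"pics/{n}0.png",cv2.resize(p,(800,600),interpolation=cv2.INTER_CUBIC)); print(camera_info(n))
s=env.read_state(); print({k:np.round(v,3) for k,v in s.items()})
E
```

```text
pics
{'fov_y': 51.05592374377368, 'cx': 248.7404805095626, 'cy': 194.68421484724843, 'k1': -0.06166023539787575, 'position': array([ 1.35158667, -0.41806334,  0.69035501]), 'attitude': array([0.41195963, 0.24740802, 0.46073694, 0.74619033])}
{'fov_y': 57.80212159378682, 'cx': 257.4884664653565, 'cy': 189.86572687071015, 'k1': -0.0677865746452451, 'position': array([ 0.35272727, -0.01374673,  1.22853167]), 'attitude': array([-0.05983945,  0.05625378,  0.70547688, -0.70395818])}
{'time': np.float64(0.1), 'joint_positions': array([ 1.246,  0.629,  0.038,  1.518, -0.027,  0.996, -0.02 ]), 'qd': array([ 0.   , -0.002, -0.001, -0.003, -0.001, -0.001, -0.002]), 'joint_torque': array([ 2.0000e-03, -5.6453e+01,  1.2290e+00, -1.9398e+01,  1.1000e-02,
        5.0000e-03, -0.0000e+00]), 'ee_pos': array([ 0.166, -0.628,  0.231]), 'ee_rot': array([ 0.792, -0.61 , -0.001, -0.   ]), 'wrist_force': array([ 0.383,  0.302, -0.161]), 'torque': array([0.017, 0.01 , 0.072]), 'gripper_width': np.float64(0.085)}
```

View pics/top0.png

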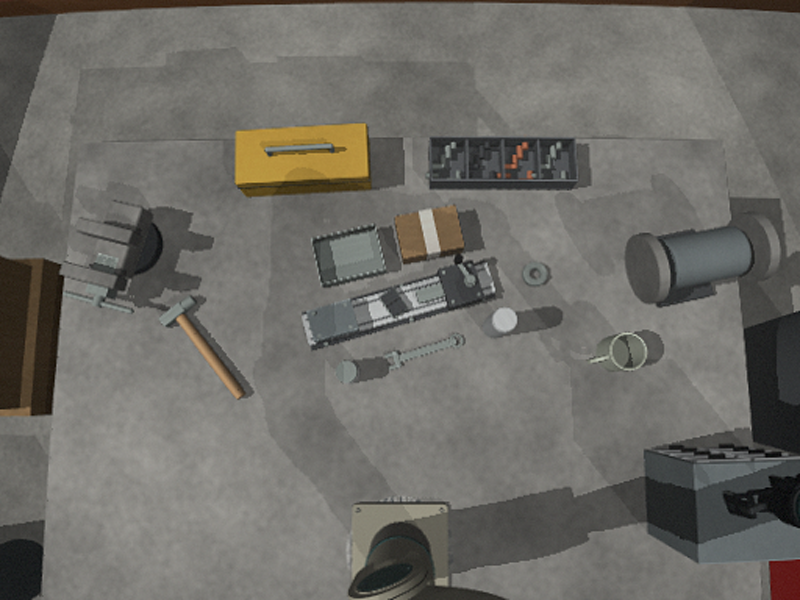

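View pics/scene0.png

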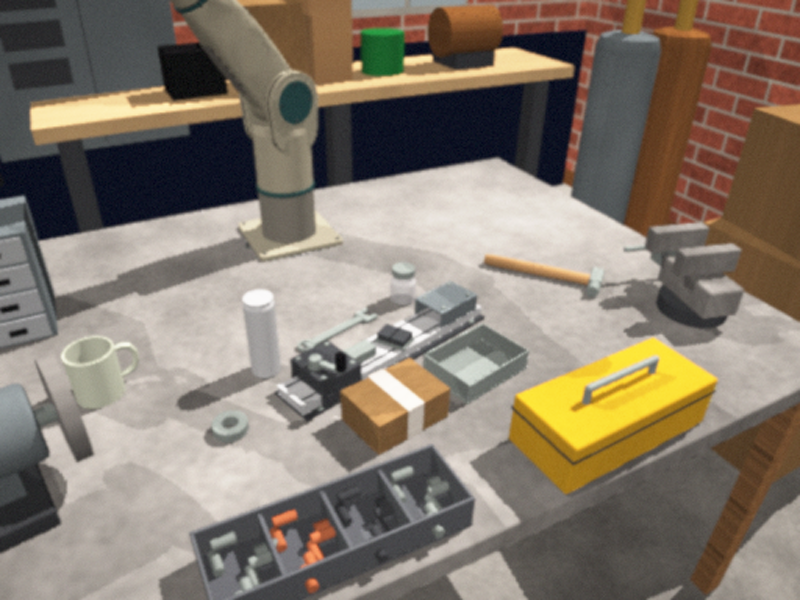

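```bash
python3 - <<'E'
import numpy as np,cv2
p=np.load("pics/top0.npz")["p"]
c=p[135:235,185:345]
c=cv2.resize(c,(800,500),interpolation=cv2.INTER_CUBIC)
c=cv2.convertScaleAbs(c,alpha=1.6)
for i in range(0,800,100):
    cv2.putText(c,str(185+i//5),(i,10),0,.35,(0,255,255));cv2.line(c,(i,0),(i,500),(0,255,255),1) if 0 else None
cv2.imwrite("pics/crop0.png",c)
E
```

```text
(no output)
```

View pics/crop0.png

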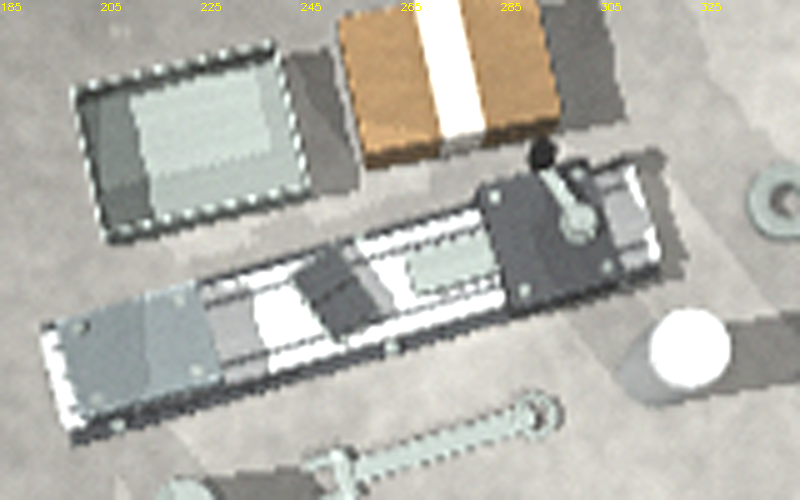

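```bash
python3 - <<'E'
from h import *
C=cam("top"); 
def w(x,y,z): return at_z(C,185+(x+.0)/5-.4,135+y/5-.4,z)
P={}
for n,x,y,z in [("railLa",43,330,.025),("railLb",72,435,.025),("railRa",628,165,.025),("railRb",660,258,.025),
 ("pad1",293,268,.043),("pad2",333,243,.043),("pad3",383,315,.043),("pad4",343,340,.043),
 ("carA",480,190,.057),("carB",515,308,.057),("carC",585,160,.057),("carD",622,280,.057),
 ("knob",542,150,.1),("pivot",578,222,.07),
 ("hoodA",197,285,.06),("hoodB",218,380,.06),("hoodC",55,325,.06),("hoodD",85,412,.06),("tray1",75,92,.04),("tray2",275,45,.04),("tray3",310,192,.04),("tray4",110,240,.04),
 ("nose1",410,260,.046),("nose2",418,293,.046)]:
    P[n]=w(x,y,z)[:2]; print(n,np.round(P[n]*1000))
d=P["railLa"]+P["railLb"]-P["railRa"]-P["railRb"]; print("rail dir deg",np.degrees(np.arctan2(d[1],d[0])),np.linalg.norm(d)/2)
pl=P["pad1"]+P["pad2"]-P["pad3"]-P["pad4"];print("pad ang",np.degrees(np.arctan2(pl[1],pl[0])),np.linalg.norm(pl)/2,"ctr",sum(P[f"pad{i}"] for i in(1,2,3,4))/4)
print("tray c",sum(P[f"tray{i}"] for i in(1,2,3,4))/4)
print("car c",sum(P[f"car{i}"] for i in "ABCD")/4,"hood c",sum(P[f"hood{i}"] for i in "ABCD")/4)
print("rail c",sum(P[f"rail{i}"] for i in("La","Lb","Ra","Rb"))/4)
# depth: scene cloud, pad / carriage
D=np.load("pics/top0.npz")["d"]; S=np.load("pics/scene0.npz")["d"]
for name,DD in(("top",D),("scene",S)):
    CC=cam(name); v,u=np.mgrid[0:384,0:512]; u=u.ravel();v=v.ravel()
    X=(CC[3][:,None]+ray(CC,u,v)*DD.ravel()).T; np.save(f"pics/{name}cloud.npy",X)
    m=(X[:,0]>.35)&(X[:,0]<.75)&(abs(X[:,1])<.35)&(X[:,2]>-.02)&(X[:,2]<.2)&(DD.ravel()>0)
    print(name,m.sum(),np.histogram(X[m,2],bins=np.arange(-.02,.16,.01))[0])
E
```

```text
railLa [515. 217.]
railLb [441. 195.]
railRa [ 632. -195.]
railRb [ 565. -216.]
pad1 [555.  42.]
pad2 [573.  14.]
pad3 [522. -21.]
pad4 [505.   7.]
carA [607. -88.]
carB [ 525. -110.]
carC [ 628. -161.]
carD [ 544. -184.]
knob [ 625. -127.]
pivot [ 582. -153.]
hoodA [541. 106.]
hoodB [476.  91.]
hoodC [514. 203.]
hoodD [454. 181.]
tray1 [683. 197.]
tray2 [716.  55.]
tray3 [610.  30.]
tray4 [576. 169.]
nose1 [560. -39.]
nose2 [537. -45.]
rail dir deg 106.29409088644535 0.42890322815150594
pad ang 34.43858408520113 0.0610958468263499 ctr [0.53890147 0.01042868]
tray c [0.64618981 0.11288207]
car c [ 0.57605509 -0.13562355] hood c [0.49613082 0.14510045]
rail c [5.38263633e-01 4.48462626e-04]
top 21560 [    0  5067 11365   378  1184   255   461   988  1361   205    17    20
    24    10     7    20    70]
scene 22628 [   0 5732 8030 1262 1771 1001  917 1589 1433  233   82  101   75   62
   65   75  116]
```

>>> jog_arm(linear=[[-20,-20,0],[-52,-52,0],[-85,-85,0],[-118,-118,0],[-151,-151,0],[-184,-184,0],[-217,-217,0],[-250,-250,0]], roll=[-0.1,-0.24,-0.38,-0.52,-0.66,-0.8,-0.94,-1.08], gripper=[85,85,85,85,85,85,85,85], force=60)

```text
time: 0.9
ee_pos: [0.3445, -0.321, 0.2313]
ee_rot: [0.994, -0.113, -0.0, 0.0]
wrist_force: [0.4, -0.7, 0.1]
gripper_width: 0.0846
```

```bash
cat >> h.py <<'E'
def plan(x,y,z,deg=None,verbose=1):
    "tool-axis shift (mm) and roll to reach world TCP x,y,z and tool-x heading deg"
    s=env.read_state(); M=R.from_quat(s["ee_rot"]).as_matrix()
    h=np.degrees(np.arctan2(M[1,0],M[0,0])); t=M.T@(np.array([x,y,z])-s["ee_pos"])*1000
    r=None if deg is None else -np.radians((deg-h+180)%360-180)
    print("t",s["time"].round(2),"pos",np.round(s["ee_pos"],4),"head",h.round(2),"zax",M[:,2].round(3),"-> lin",t.round(1),"roll",r and round(r,3))
def st():
    s=env.read_state(); print("t",round(float(s["time"]),2),"pos",np.round(s["ee_pos"],4),"F",np.round(s["wrist_force"],1),"w",round(float(s["gripper_width"]),4))
E
python3 -c "
from h import *
plan(.539,.010,.2,34.4)"
```

```text
Traceback (most recent call last):
  File "h.py", line 26, in plan
    print("t",s["time"].round(2),"pos",np.round(s["ee_pos"],4),"head",h.round(2),"zax",M[:,2].round(3),"-> lin",t.round(1),"roll",r and round(r,3))
              ^^^^^^^^^^^^^^^
AttributeError: 'float' object has no attribute 'round'
```

```bash
sed -i 's/s\["time"\].round(2)/round(float(s["time"]),2)/' h.py; python3 -c "
from h import *
plan(.539,.010,.2,34.4)"
```

```text
t 0.9 pos [ 0.3445 -0.321   0.2313] head -12.98 zax [-0. -0. -1.] -> lin [ 115.2 -366.2   31.3] roll -0.827
```

>>> jog_arm(linear=[[15,-47,2],[29,-93,4],[44,-139,8],[58,-185,12],[73,-231,16],[87,-277,21],[101,-323,26],[115,-366,31]], roll=[-0.12,-0.24,-0.36,-0.48,-0.6,-0.7,-0.77,-0.83], gripper=[85,85,85,85,85,85,85,85])

```text
time: 1.7
ee_pos: [0.5407, 0.009, 0.1999]
ee_rot: [0.955, 0.296, -0.0, -0.0]
wrist_force: [1.0, -0.7, 0.1]
gripper_width: 0.0847
```

```bash
python3 - <<'E'
from h import *
st(); C=cam("wrist"); print(C[3].round(3),(C[1]@[0,0,-1]).round(3))
p,d=grab_frame("wrist"); np.savez("pics/w1.npz",p=p,d=d,P=C[3],M=C[1])
cv2.imwrite("pics/w1.png",cv2.resize(p,(800,600),interpolation=cv2.INTER_CUBIC)); plan(.539,.010,.2,34.4)
E
```

```text
t 1.7 pos [0.5407 0.009  0.1999] F [ 1.  -0.7  0.1] w 0.0847
[0.5   0.071 0.342] [ 0.162 -0.239 -0.957]
t 1.75 pos [0.5446 0.0184 0.2   ] head 35.05 zax [ 0.005  0.009 -1.   ] -> lin [-9.5  3.6 -0.1] roll 0.011
```

View pics/w1.png

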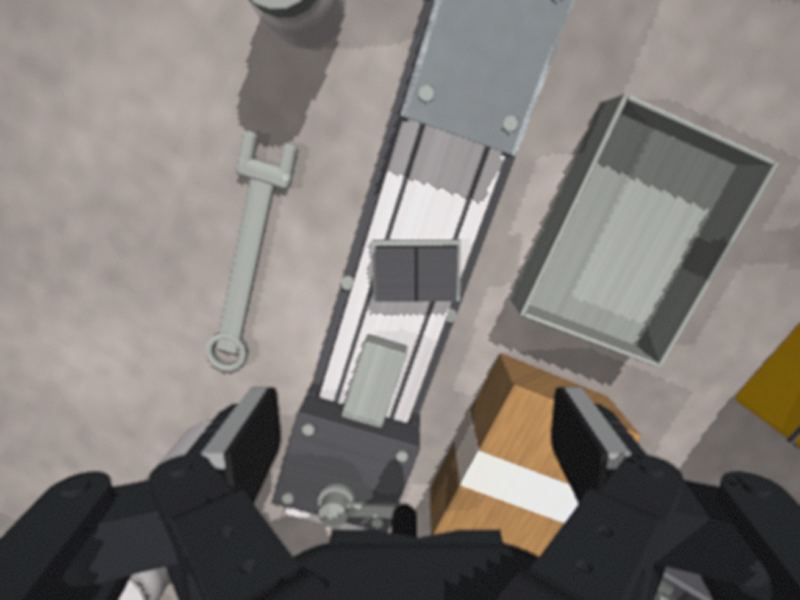

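```bash
python3 - <<'E'
from h import *
z=np.load("pics/w1.npz"); c,_,f,_=cam("wrist"); C=(c,z["M"],f,z["P"])
def w(x,y,h): return at_z(C,x*.64-.2,y*.64-.2,h)[:2]*1000
k=[w(x,y,.043) for x,y in[(375,244),(459,244),(459,300),(375,300)]]
print(np.round(k)); print("pad",np.mean(k,0)); v=k[1]+k[2]-k[0]-k[3]; print(np.linalg.norm(v)/2,np.degrees(np.arctan2(v[1],v[0])))
for n,x,y,h in [("hoodA",403,117,60),("hoodB",516,153,60),("carFL",305,400,57),("carFR",420,420,57),("carRL",275,503,57),("nose1",364,336,46),("nose2",407,348,46),
  ("tray1",626,97,40),("tray2",775,163,40),("tray3",660,363,40),("tray4",524,315,40),("pivot",337,503,70),("knob",404,510,100)]: print(n,np.round(w(x,y,h/1000)))
plan(.539,.010,.2,34.4)
E
```

```text
[[505.  16.]
 [549.  47.]
 [571.  17.]
 [525. -15.]]
pad [537.69083046  16.28151832]
54.957195225198156 34.42714585041733
hoodA [478.  89.]
hoodB [543. 109.]
carFL [523. -97.]
carFR [596. -65.]
carRL [ 548. -182.]
nose1 [533. -39.]
nose2 [561. -30.]
tray1 [580. 175.]
tray2 [682. 199.]
tray3 [716.  59.]
tray4 [615.  33.]
pivot [ 581. -146.]
knob [ 609. -103.]
t 1.75 pos [0.5446 0.0184 0.2   ] head 35.05 zax [ 0.005  0.009 -1.   ] -> lin [-9.5  3.6 -0.1] roll 0.011
```

>>> jog_arm(linear=[[-5,2,20],[-8,4,60],[-8,4,95],[-8,4,100],[-8,4,100]], roll=[0.01,0.01,0.01,0.01,0.01], gripper=[85,85,85,85,85])

```text
time: 2.25
ee_pos: [0.5352, -0.0008, 0.0998]
ee_rot: [0.957, 0.29, -0.001, -0.0]
wrist_force: [0.8, -0.8, -0.5]
gripper_width: 0.0851
```

```bash
python3 - <<'E'
from h import *
plan(.538,.012,.1,34.4); C=cam("wrist"); p,d=grab_frame("wrist"); C2=cam("wrist"); print(C[3]-C2[3])
v,u=np.mgrid[0:384,0:512]; u=u.ravel();v=v.ravel(); X=(C[3][:,None]+ray(C,u,v)*d.ravel()).T
m=(abs(X[:,2]-.043)<.006)&(np.hypot(X[:,0]-.538,X[:,1]-.012)<.05)&(d.ravel()>0)
k=np.zeros(384*512,np.uint8);k[m]=255;k=cv2.morphologyEx(k.reshape(384,512),cv2.MORPH_OPEN,np.ones((5,5),np.uint8)).ravel()>0
Q=X[k]; print(k.sum(),Q[:,2].mean(),Q.min(0),Q.max(0)); r=cv2.minAreaRect((Q[:,:2]*1000).astype(np.float32)); print(r); plan(.538,.012,.1,34.4)
cv2.imwrite("pics/w2.png",p)
E
```

```text
t 2.25 pos [ 0.5352 -0.0008  0.0998] head 33.69 zax [-0.002  0.    -1.   ] -> lin [ 9.5 -9.  -0.2] roll -0.012
[-0.00073067 -0.00017549 -0.00109459]
3819 0.042167858792881395 [ 0.5057907  -0.01491455  0.03705088] [0.57039896 0.04450242 0.04424408]
((538.2086181640625, 14.31930160522461), (54.049522399902344, 36.830326080322266), 34.695613861083984)
t 2.3 pos [ 5.363e-01 -5.000e-04  1.010e-01] head 33.7 zax [ 0.001  0.    -1.   ] -> lin [ 8.4 -9.5  1. ] roll -0.012
```

>>> jog_arm(linear=[[5,-6,10],[9,-11,25],[9,-11,45],[9,-11,62],[9,-11,72],[9,-11,77],[9,-11,77]], roll=[-0.015,-0.015,-0.015,-0.015,-0.015,-0.015,-0.015], gripper=[85,85,85,85,85,85,85])

```text
time: 3.0
ee_pos: [0.5374, 0.0137, 0.0234]
ee_rot: [0.955, 0.297, 0.0, -0.0]
wrist_force: [0.6, 0.2, 0.7]
gripper_width: 0.0851
```

```bash
python3 -c "
from h import *
plan(.538,.0137,.022,34.6)"
```

```text
t 3.0 pos [0.5374 0.0137 0.0234] head 34.58 zax [ 0.  0. -1.] -> lin [0.5 0.3 1.4] roll -0.0
```

>>> jog_arm(linear=[[0,0,0],[0,0,0],[0,0,0],[0,0,0],[0,0,0]], roll=[0,0,0,0,0], gripper=[50,45,45,45,45], force=60)

```text
time: 3.5
ee_pos: [0.5379, 0.0135, 0.0249]
ee_rot: [0.955, 0.297, 0.001, 0.0]
wrist_force: [-2.0, 0.4, 8.7]
gripper_width: 0.0563
```

>>> jog_arm(linear=[[0,0,-2],[0,0,-5],[0,0,-15],[0,0,-30],[0,0,-50],[0,0,-75]], roll=[0,0,0,0,0,0], gripper=[45,45,45,45,45,45], force=80)

```text
time: 4.1
ee_pos: [0.5364, 0.0132, 0.0989]
ee_rot: [0.955, 0.297, -0.001, -0.0]
wrist_force: [0.6, -0.6, -1.7]
gripper_width: 0.0547
```

```bash
python3 - <<'E'
from h import *
st(); p,d=grab_frame("wrist"); cv2.imwrite("pics/w3.png",p)
plan(.647,.113,.1,106)
E
```

```text
t 4.1 pos [0.5364 0.0132 0.0989] F [ 0.6 -0.6 -1.7] w 0.0547
t 4.15 pos [0.5391 0.0137 0.1028] head 34.56 zax [ 0.005  0.    -1.   ] -> lin [145.2 -20.6   3.4] roll -1.247
```

View pics/w3.png

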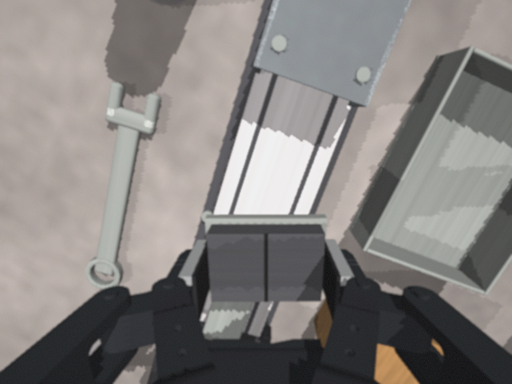

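>>> jog_arm(linear=[[12,-2,0],[35,-5,0],[60,-9,0],[85,-12,0],[110,-16,0],[130,-19,0],[143,-21,0],[145,-21,3]], roll=[-0.1,-0.25,-0.4,-0.55,-0.7,-0.85,-1.0,-1.13], gripper=[45,45,45,45,45,45,45,45])

```text
time: 4.95
ee_pos: [0.6459, 0.1148, 0.0959]
ee_rot: [0.645, 0.764, 0.001, 0.0]
wrist_force: [-0.6, -0.8, -2.3]
gripper_width: 0.0549
```

```bash
python3 -c "
from h import *
plan(.647,.114,.008,103)"
```

```text
t 4.95 pos [0.6459 0.1148 0.0959] head 99.67 zax [ 0.002  0.002 -1.   ] -> lin [-1.2  0.7 87.9] roll -0.058
```

>>> jog_arm(linear=[[0,0,15],[-1,0,40],[-1,0,62],[-1,0,77],[-1,0,84],[-1,0,87],[-1,0,87]], roll=[-0.04,-0.06,-0.06,-0.06,-0.06,-0.06,-0.06], gripper=[45,45,45,45,45,45,45])

```text
time: 5.65
ee_pos: [0.6451, 0.1121, 0.0085]
ee_rot: [0.624, 0.781, 0.0, 0.0]
wrist_force: [0.0, -0.2, -1.0]
gripper_width: 0.0546
```

>>> jog_arm(linear=[[0,0,2],[0,0,3],[0,0,3],[0,0,3],[0,0,3],[0,0,1],[0,0,-20],[0,0,-55]], roll=[0,0,0,0,0,0,0,0], gripper=[45,45,72,72,72,72,72,72])

```text
time: 6.45
ee_pos: [0.6431, 0.1112, 0.0619]
ee_rot: [0.624, 0.781, -0.002, -0.001]
wrist_force: [0.7, -0.6, -0.5]
gripper_width: 0.072
```

>>> jog_arm(linear=[[0,0,-30],[0,0,-70],[0,0,-110],[0,0,-130],[0,0,-130]], roll=[0,0,0,0,0], gripper=[72,50,20,0,0])

```text
time: 6.95
ee_pos: [0.6468, 0.113, 0.1975]
ee_rot: [0.624, 0.781, 0.003, 0.002]
wrist_force: [0.7, 0.2, -0.9]
gripper_width: 0.0138
```

```bash
python3 - <<'E'
from h import *
st(); C=cam("wrist"); p,d=grab_frame("wrist"); t,dt=grab_frame("top"); np.savez("pics/t2.npz",p=t,d=dt)
a=cv2.resize(p,(400,300)); b=cv2.resize(cv2.convertScaleAbs(t[135:235,185:345],alpha=1.5),(800,500),interpolation=cv2.INTER_CUBIC)
cv2.imwrite("pics/w4.png",np.vstack([b[:,:],])); o=np.zeros((600,800,3),np.uint8); cv2.imwrite("pics/w4b.png",a)
E
```

```text
t 6.95 pos [0.6468 0.113  0.1975] F [ 0.7  0.2 -0.9] w 0.0138
```

View pics/w4.png

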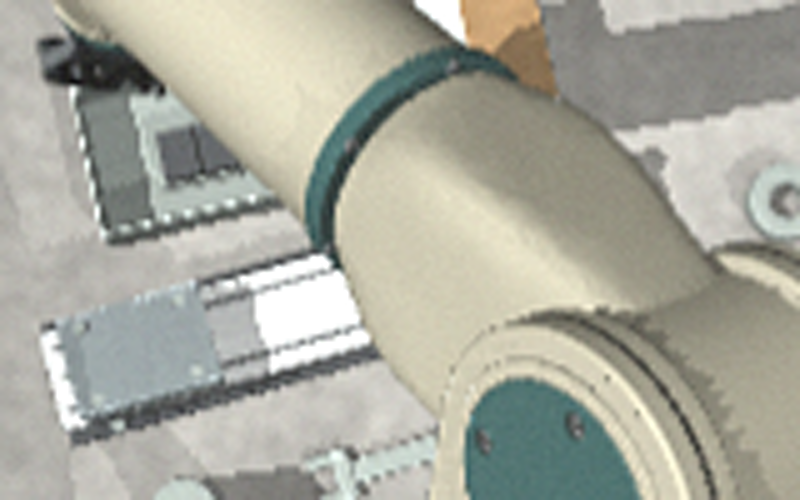

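```bash
python3 - <<'E'
from h import *
C=cam("top")
def w(x,y,z): return at_z(C,185+x/5-.4,135+y/5-.4,z)[:2]*1000
print("spray",w(690,347,.15),"bearing",w(780,200,.018))
X=np.load("pics/topcloud.npy"); S=np.load("pics/scenecloud.npy")
e=np.array([np.cos(np.radians(16.3)),np.sin(np.radians(16.3))]); ey=np.array([-e[1],e[0]])
for Q in(X,S):
    m=(abs(Q[:,2]-.057)<.005)&(np.hypot(Q[:,0]-.576,Q[:,1]+.136)<.065); q=Q[m,:2]; print(m.sum(),q.mean(0),cv2.minAreaRect((q*1000).astype(np.float32)),"x",np.percentile(q@e,[2,98]),"y",np.percentile(q@ey,[2,98]))
print("rear expected y",np.array([.587,-.174])@ey, "x",np.array([.587,-.174])@e, "hood/rail axis x",np.array([.538,.0005])@e)
plan(.599,-.214,.2,16.3)
E
```

```text
spray [ 486.29111126 -211.95111299] bearing [ 607.89980355 -304.07141614]
511 [ 0.57554779 -0.13352609] ((578.9639282226562, -135.49581909179688), (91.22774505615234, 80.81902313232422), 16.462871551513672) x [0.47350618 0.56016528] y [-0.33139198 -0.25326255]
537 [ 0.58015162 -0.1399172 ] ((577.09765625, -135.74331665039062), (92.8825912475586, 82.63641357421875), 17.549320220947266) x [0.47114863 0.56054994] y [-0.33173583 -0.25307255]
rear expected y -0.3317574789401849 x 0.5145696990372176 hood/rail axis x 0.516515580437111
t 7.05 pos [0.6447 0.1116 0.1934] head 102.73 zax [ 0.    -0.001 -1.   ] -> lin [-307.6 -116.4   -6.5] roll 1.508
```

>>> jog_arm(linear=[[-20,-8,0],[-60,-23,0],[-103,-39,0],[-146,-55,0],[-189,-72,0],[-232,-88,0],[-272,-103,0],[-300,-114,0]], roll=[0.1,0.25,0.4,0.55,0.7,0.85,1.0,1.13], gripper=[0,0,0,0,0,0,0,0])

```text
time: 7.85
ee_pos: [0.5974, -0.2101, 0.1911]
ee_rot: [0.947, 0.321, -0.002, -0.0]
wrist_force: [-0.3, -0.8, -0.2]
gripper_width: 0.0004
```

```bash
python3 -c "
from h import *
plan(.600,-.212,.15,16.4)"
```

```text
t 7.85 pos [ 0.5974 -0.2101  0.1911] head 37.45 zax [-0.004 -0.001 -1.   ] -> lin [ 1.1  3.1 41.1] roll 0.367
```

>>> jog_arm(linear=[[1,3,10],[1,3,40],[1,3,75],[1,3,90],[1,3,90]], roll=[0.14,0.28,0.36,0.367,0.367], gripper=[0,0,0,0,0])

```text
time: 8.35
ee_pos: [0.5998, -0.207, 0.0999]
ee_rot: [0.989, 0.149, -0.003, -0.001]
wrist_force: [-0.6, -0.2, -0.5]
gripper_width: 0.0002
```

```bash
python3 -c "
from h import *
plan(.600,-.212,.036,16.4)"
```

```text
t 8.35 pos [ 0.5998 -0.207   0.0999] head 17.09 zax [-0.007  0.002 -1.   ] -> lin [-0.9  5.1 63.9] roll 0.012
```

>>> jog_arm(linear=[[0,4,10],[0,4,30],[0,4,50],[0,4,61],[0,4,64],[0,4,64],[0,4,64]], roll=[0.01,0.01,0.01,0.01,0.01,0.01,0.01], gripper=[0,0,0,0,0,0,0])

```text
time: 9.05
ee_pos: [0.6045, -0.2116, 0.0404]
ee_rot: [0.99, 0.143, 0.001, 0.0]
wrist_force: [0.7, 0.1, -0.3]
gripper_width: -0.0001
```

```bash
cat >> h.py <<'E'
e=np.array([np.cos(np.radians(16.4)),np.sin(np.radians(16.4))]); ey=np.array([-e[1],e[0]])
def rl():
    s=env.read_state(); q=s["ee_pos"][:2]; F=s["wrist_force"]; print("t",round(float(s["time"]),2),"rail x %.1f y %.1f z %.1f"%(q@e*1e3,q@ey*1e3,s["ee_pos"][2]*1e3),"F along %.1f across %.1f up %.1f"%(F[:2]@ey,F[:2]@e,F[2]))
E
python3 -c "
from h import *
rl(); plan(*(.5165*e-.343*ey),.036,16.4)"
```

```text
t 9.05 rail x 520.2 y -373.7 z 40.4 F along -0.2 across 0.7 up -0.3
t 9.05 pos [ 0.6045 -0.2116  0.0404] head 16.39 zax [ 0.002 -0.    -1.   ] -> lin [ -3.7 -30.7   4.4] roll -0.0
```

>>> jog_arm(linear=[[-1,-5,1],[-3,-11,2],[-3,-16,2],[-3,-20,2],[-3,-22,2],[-3,-24,2],[-3,-24,2],[-3,-24,2]], roll=[0,0,0,0,0,0,0,0], gripper=[0,0,0,0,0,0,0,0])

```text
time: 9.85
ee_pos: [0.594, -0.1894, 0.0373]
ee_rot: [0.99, 0.142, 0.0, 0.0]
wrist_force: [0.4, -0.4, 0.4]
gripper_width: 0.0001
```

```bash
python3 -c "
from h import *
rl()"
```

```text
t 9.85 rail x 516.3 y -349.4 z 37.3 F along -0.5 across 0.3 up 0.4
```

>>> jog_arm(linear=[[0,-1.5,0],[0,-3,0],[0,-4,0],[0,-5,0],[0,-6,0],[0,-7,0],[0,-8,0],[0,-9,0]], roll=[0,0,0,0,0,0,0,0], gripper=[0,0,0,0,0,0,0,0])

```text
time: 10.65
ee_pos: [0.5916, -0.1814, 0.0374]
ee_rot: [0.99, 0.142, 0.0, 0.001]
wrist_force: [2.8, -3.7, -1.4]
gripper_width: -0.0002
```

```bash
python3 -c "
from h import *
rl()"
```

```text
t 10.65 rail x 516.3 y -341.1 z 37.4 F along -4.4 across 1.7 up -1.4
```

>>> jog_arm(linear=[[0,-1,0],[0,-2,0],[0,-3,0],[0,-4,0],[0,-5,0],[0,-6,0]], roll=[0,0,0,0,0,0], gripper=[0,0,0,0,0,0])

```text
time: 11.25
ee_pos: [0.5913, -0.1802, 0.0375]
ee_rot: [0.99, 0.141, 0.001, 0.003]
wrist_force: [5.2, -13.0, -6.7]
gripper_width: 0.0001
```

```bash
python3 -c "
from h import *
rl()"
```

```text
t 11.25 rail x 516.3 y -339.8 z 37.5 F along -14.0 across 1.3 up -6.7
```

>>> jog_arm(linear=[[0,-0.5,0],[0,-1,0],[0,-1.5,0],[0,-2,0]], roll=[0,0,0,0], gripper=[0,0,0,0])

```text
time: 11.65
ee_pos: [0.5912, -0.1801, 0.0375]
ee_rot: [0.99, 0.141, 0.002, 0.004]
wrist_force: [7.2, -15.2, -8.1]
gripper_width: 0.0001
```

```bash
python3 -c "
from h import *
rl()"
```

```text
t 11.65 rail x 516.3 y -339.7 z 37.5 F along -16.7 across 2.6 up -8.1
```

>>> jog_arm(linear=[[0,-0.5,0],[0,-1,0],[0,-1.5,0],[0,-2,0]], roll=[0,0,0,0], gripper=[0,0,0,0])

```text
time: 12.05
ee_pos: [0.5912, -0.18, 0.0376]
ee_rot: [0.99, 0.14, 0.002, 0.005]
wrist_force: [8.4, -18.2, -9.6]
gripper_width: 0.0004
```

```bash
python3 -c "
from h import *
rl()"
```

```text
t 12.05 rail x 516.3 y -339.6 z 37.6 F along -19.8 across 2.9 up -9.6
```

```bash
python3 - <<'E'
from h import *
p,d=grab_frame("wrist"); t,dt=grab_frame("scene"); rl(); s=env.read_state(); print(s["torque"].round(2))
a=cv2.resize(t[190:280,150:320],(680,360),interpolation=cv2.INTER_CUBIC)
b=cv2.resize(p,(320,240)); o=np.zeros((600,680,3),np.uint8); o[:360]=cv2.convertScaleAbs(a,alpha=1.4); o[360:,:320]=b; cv2.imwrite("pics/c5.png",o)
E
```

```text
t 12.15 rail x 516.3 y -339.6 z 37.6 F along -17.8 across 2.9 up -9.3
[-3.76 -1.7  -0.04]
```

View pics/c5.png

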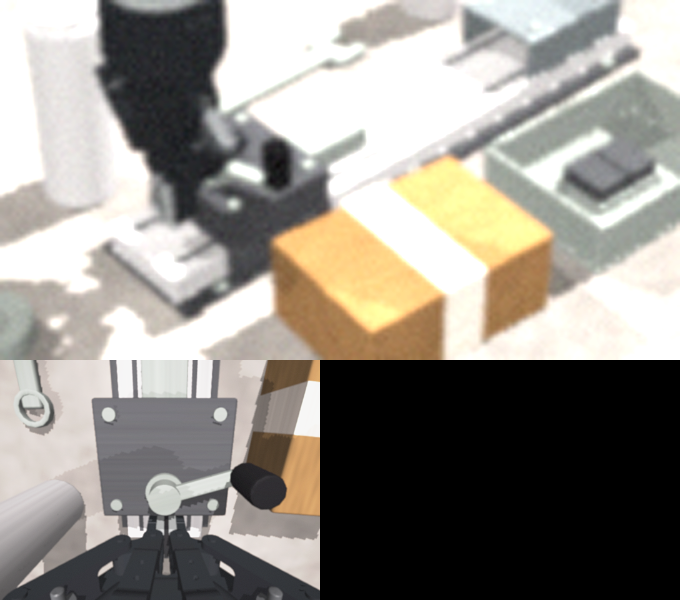

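>>> jog_arm(linear=[[0,0,1],[0,0,2],[0,0,3],[0,0,3]], roll=[0,0,0,0], gripper=[0,0,0,0])

```text
time: 12.55
ee_pos: [0.5914, -0.1799, 0.0369]
ee_rot: [0.99, 0.14, 0.003, 0.006]
wrist_force: [3.2, -16.7, 7.3]
gripper_width: 0.0001
```

```bash
python3 -c "
from h import *
rl()"
```

```text
t 12.55 rail x 516.6 y -339.6 z 36.9 F along -16.9 across -1.6 up 7.3
```

>>> jog_arm(linear=[[0,-0.5,-1],[0,-1,-1],[0,-1.5,-1],[0,-2,-1],[0,-2.5,-1],[0,-2.5,-1]], roll=[0,0,0,0,0,0], gripper=[0,0,0,0,0,0])

```text
time: 13.15
ee_pos: [0.5909, -0.1783, 0.037]
ee_rot: [0.99, 0.14, 0.003, 0.006]
wrist_force: [6.1, -17.0, 1.3]
gripper_width: 0.0001
```

```bash
python3 -c "
from h import *
rl()"
```

```text
t 13.15 rail x 516.5 y -337.9 z 37.0 F along -18.1 across 1.0 up 1.3
```

>>> jog_arm(linear=[[0,-0.5,0],[0,-1,0],[0,-1.5,0],[0,-2,0],[0,-2.5,0]], roll=[0,0,0,0,0], gripper=[0,0,0,0,0])

```text
time: 13.65
ee_pos: [0.5871, -0.1658, 0.0355]
ee_rot: [0.99, 0.143, -0.0, -0.0]
wrist_force: [0.3, -3.0, 2.2]
gripper_width: -0.0
```

```bash
python3 -c "
from h import *
rl()"
```

```text
t 13.65 rail x 516.4 y -324.8 z 35.5 F along -3.0 across -0.6 up 2.2
```

>>> jog_arm(linear=[[0,-1,0],[0,-3,0],[0,-5,0],[0,-8,0],[0,-11,0],[0,-14,0],[0,-17,0],[0,-20,0]], roll=[0,0,0,0,0,0,0,0], gripper=[0,0,0,0,0,0,0,0])

```text
time: 14.45
ee_pos: [0.5816, -0.1467, 0.0354]
ee_rot: [0.99, 0.143, 0.0, -0.0]
wrist_force: [1.5, -3.6, 2.1]
gripper_width: -0.0001
```

```bash
python3 -c "
from h import *
rl()"
```

```text
t 14.45 rail x 516.5 y -304.9 z 35.4 F along -3.8 across 0.5 up 2.1
```

>>> jog_arm(linear=[[0,-4,0],[0,-8,0],[0,-12,0],[0,-16,0],[0,-20,0],[0,-24,0],[0,-28,0],[0,-32,0]], roll=[0,0,0,0,0,0,0,0], gripper=[0,0,0,0,0,0,0,0])

```text
time: 15.25
ee_pos: [0.5727, -0.1159, 0.0354]
ee_rot: [0.99, 0.143, 0.0, -0.0]
wrist_force: [1.7, -2.6, 1.7]
gripper_width: 0.0002
```

>>> jog_arm(linear=[[0,-4,0],[0,-8,0],[0,-12,0],[0,-16,0],[0,-20,0],[0,-24,0],[0,-28,0],[0,-32,0]], roll=[0,0,0,0,0,0,0,0], gripper=[0,0,0,0,0,0,0,0])

```text
time: 16.05
ee_pos: [0.5634, -0.0853, 0.0353]
ee_rot: [0.99, 0.143, 0.0, -0.0]
wrist_force: [3.7, -3.3, 0.4]
gripper_width: 0.0
```

```bash
python3 -c "
from h import *
rl()"
```

```text
t 16.05 rail x 516.4 y -240.9 z 35.3 F along -4.2 across 2.6 up 0.4
```

Travel ≈100 mm. Next to about 132 mm, then slowly.

>>> jog_arm(linear=[[0,-4,0],[0,-8,0],[0,-12,0],[0,-16,0],[0,-20,0],[0,-24,0],[0,-27,0],[0,-30,0]], roll=[0,0,0,0,0,0,0,0], gripper=[0,0,0,0,0,0,0,0])

```text
time: 16.85
ee_pos: [0.5548, -0.0566, 0.0353]
ee_rot: [0.99, 0.143, -0.0, 0.0]
wrist_force: [3.7, -2.0, 0.7]
gripper_width: -0.0002
```

>>> jog_arm(linear=[[0,-2,0],[0,-4,0],[0,-6,0],[0,-8,0],[0,-10,0],[0,-12,0],[0,-14,0],[0,-16,0]], roll=[0,0,0,0,0,0,0,0], gripper=[0,0,0,0,0,0,0,0])

```text
time: 17.65
ee_pos: [0.5504, -0.0414, 0.0353]
ee_rot: [0.99, 0.142, -0.0, 0.0]
wrist_force: [3.7, -1.9, -0.6]
gripper_width: -0.0002
```

```bash
python3 -c "
from h import *
rl()"
```

```text
t 17.65 rail x 516.3 y -195.1 z 35.3 F along -2.9 across 3.0 up -0.6
```

>>> jog_arm(linear=[[0,-2,0],[0,-4,0],[0,-6,0],[0,-8,0],[0,-10,0],[0,-12,0],[0,-14,0],[0,-16,0]], roll=[0,0,0,0,0,0,0,0], gripper=[0,0,0,0,0,0,0,0])

```text
time: 18.45
ee_pos: [0.5459, -0.0259, 0.0353]
ee_rot: [0.99, 0.143, 0.0, -0.0]
wrist_force: [3.2, -3.2, -0.5]
gripper_width: -0.0001
```

```bash
python3 -c "
from h import *
rl()"
```

```text
t 18.45 rail x 516.4 y -179.0 z 35.3 F along -4.0 across 2.2 up -0.5
```

>>> jog_arm(linear=[[0,-2,0],[0,-4,0],[0,-6,0],[0,-8,0],[0,-10,0],[0,-12,0],[0,-14,0],[0,-16,0]], roll=[0,0,0,0,0,0,0,0], gripper=[0,0,0,0,0,0,0,0])

```text
time: 19.25
ee_pos: [0.5415, -0.0107, 0.0353]
ee_rot: [0.99, 0.142, 0.0, 0.0]
wrist_force: [4.4, -3.4, -0.6]
gripper_width: 0.0002
```

```bash
python3 -c "
from h import *
rl()"
```

```text
t 19.25 rail x 516.4 y -163.1 z 35.3 F along -4.5 across 3.3 up -0.6
```

>>> jog_arm(linear=[[0,-1.5,0],[0,-3,0],[0,-4.5,0],[0,-6,0],[0,-7.5,0],[0,-9,0],[0,-10.5,0],[0,-12,0]], roll=[0,0,0,0,0,0,0,0], gripper=[0,0,0,0,0,0,0,0])

```text
time: 20.05
ee_pos: [0.5408, -0.0085, 0.0355]
ee_rot: [0.99, 0.139, 0.001, 0.005]
wrist_force: [12.5, -22.1, -5.9]
gripper_width: 0.0001
```

```bash
python3 -c "
from h import *
rl()"
```

```text
t 20.05 rail x 516.4 y -160.8 z 35.5 F along -24.7 across 5.8 up -5.9
```

>>> jog_arm(linear=[[0,0,0],[0,0,0],[0,5,0],[0,10,0],[0,20,0],[0,35,-20],[0,40,-60],[0,40,-90]], roll=[0,0,0,0,0,0,0,0], gripper=[0,0,0,0,0,0,0,0])

```text
time: 20.85
ee_pos: [0.5483, -0.0379, 0.1263]
ee_rot: [0.99, 0.142, -0.001, -0.001]
wrist_force: [0.5, 0.6, 0.7]
gripper_width: -0.0003
```

>>> jog_arm(linear=[[0,10,-20],[0,30,-60],[0,30,-100],[0,30,-100],[0,30,-100]], roll=[0,0,0,0,0], gripper=[0,0,0,0,0])

```text
time: 21.35
ee_pos: [0.5572, -0.0657, 0.2258]
ee_rot: [0.99, 0.143, 0.0, -0.0]
wrist_force: [-0.5, 0.2, -0.9]
gripper_width: -0.0001
```

```bash
python3 - <<'E'
from h import *
rl(); C=cam("wrist"); p,d=grab_frame("wrist"); t,dt=grab_frame("scene"); np.savez("pics/w6.npz",p=p,d=d,P=C[3],M=C[1]); np.savez("pics/s6.npz",p=t,d=dt)
o=np.zeros((600,800,3),np.uint8); o[:384,:512]=p
a=cv2.resize(t[165:255,180:320],(420,270),interpolation=cv2.INTER_CUBIC); o[384:,:336]=cv2.resize(cv2.convertScaleAbs(a,alpha=1.3),(336,216)); 
b=cv2.resize(t[170:215,270:325],(440,360),interpolation=cv2.INTER_CUBIC);o[240:,360:]=cv2.convertScaleAbs(b,alpha=1.3); o[:384,:360]=p[:,:360]; o[:240,360:512]=p[:240,360:]
cv2.imwrite("pics/c6.png",o)
E
```

```text
t 21.35 rail x 516.0 y -220.4 z 225.8 F along 0.3 across -0.4 up -0.9
```

View pics/c6.png

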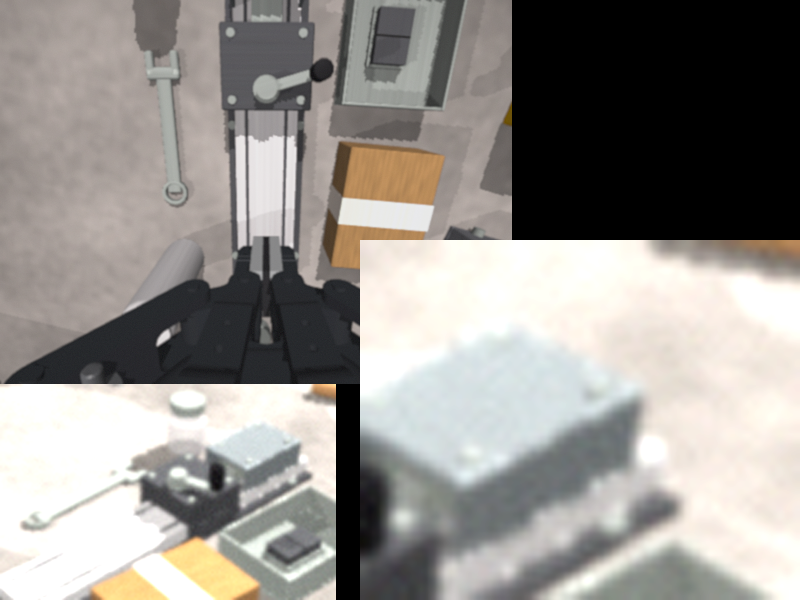

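```bash
python3 - <<'E'
from h import *
C=cam("scene")
def W(x,y,z): return np.r_[(x*e+y*ey),z]
for n,pt in [("hood top far +x",W(.5515,.049,.06)),("hood top far -x",W(.4815,.049,.06)),("rod root",W(.5165,.049,.036)),("7",W(.5165,.056,.036)),("22",W(.5165,.071,.036)),("rail end top +x",W(.5515,.084,.025))]:
    q=proj(C,pt); print(n,q.round(1),"crop",((q-[270,170])*8+[360,240]).round())
z=np.load("pics/s6.npz"); t0=np.load("pics/scene0.npz")
a=np.hstack([cv2.resize(k[180:212,285:320],(400,366),interpolation=cv2.INTER_CUBIC) for k in (t0["p"],z["p"])]); cv2.imwrite("pics/rod.png",a)
z=np.load("pics/w6.npz"); c,_,f,_=cam("wrist"); C=(c,z["M"],f,z["P"])
for n,u,v,h in [("knob",322,69,.1),("pivot",266,88,.07),("RL",222,109,.057),("RR",311,108,.057),("FL",222,23,.057),("FR",313,25,.057)]:
    q=at_z(C,u,v,h)[:2]; print(n,q.round(4),"rail",(q@e).round(4),(q@ey).round(4))
E
```

```text
hood top far +x [304.7 188.1] crop [637. 385.]
hood top far -x [287.3 179.3] crop [499. 315.]
rod root [295.3 190.3] crop [562. 402.]
7 [296.8 189.5] crop [574. 396.]
22 [299.9 187.8] crop [599. 382.]
rail end top +x [311.  193.7] crop [688. 430.]
knob [0.5731 0.0477] rail 0.5633 -0.1161
pivot [0.5322 0.0218] rail 0.5167 -0.1294
RL [ 0.4954 -0.009 ] rail 0.4727 -0.1485
RR [0.5805 0.0171] rail 0.5617 -0.1475
FL [0.4767 0.0657] rail 0.4758 -0.0716
FR [0.5583 0.0879] rail 0.5604 -0.0733
```

View pics/rod.png

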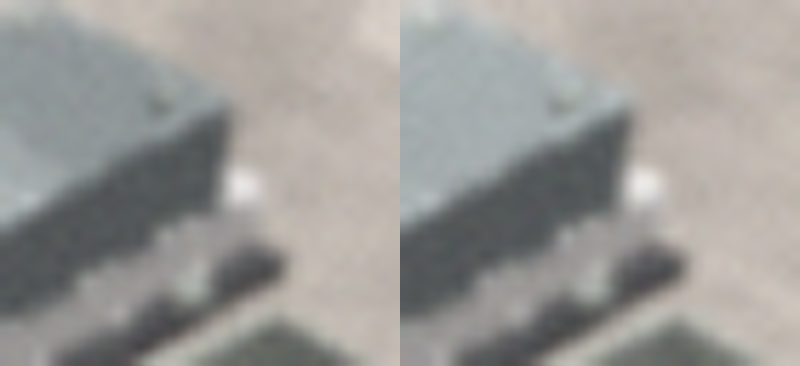

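>>> jog_arm(linear=[[0,-15,0],[0,-45,0],[0,-80,0],[0,-115,0],[0,-145,0],[0,-160,0],[0,-160,0],[0,-160,0]], roll=[0,0,0,0,0,0,0,0], gripper=[0,0,0,0,0,0,0,0])

```text
time: 22.25
ee_pos: [0.5127, 0.0861, 0.2249]
ee_rot: [0.99, 0.142, -0.0, 0.001]
wrist_force: [0.4, -0.9, 0.2]
gripper_width: 0.0
```

```bash
python3 - <<'E'
from h import *
rl(); C=cam("wrist"); p,d=grab_frame("wrist"); np.savez("pics/w7.npz",p=p,d=d,P=C[3],M=C[1])
cv2.imwrite("pics/w7.png",cv2.resize(p[0:240,130:450],(800,600),interpolation=cv2.INTER_CUBIC))
def W(x,y,z): return np.r_[(x*e+y*ey),z]
for y in(.049,.056,.071): q=proj(C,W(.5165,y,.036)); print(y,q.round(1),((q-[130,0])*2.5).round())
E
```

```text
t 22.25 rail x 516.1 y -62.1 z 224.9 F along -1.0 across 0.1 up 0.2
0.049 [265.8  68.8] [339. 172.]
0.056 [265.7  61.4] [339. 153.]
0.071 [265.7  45.2] [339. 113.]
```

View pics/w7.png

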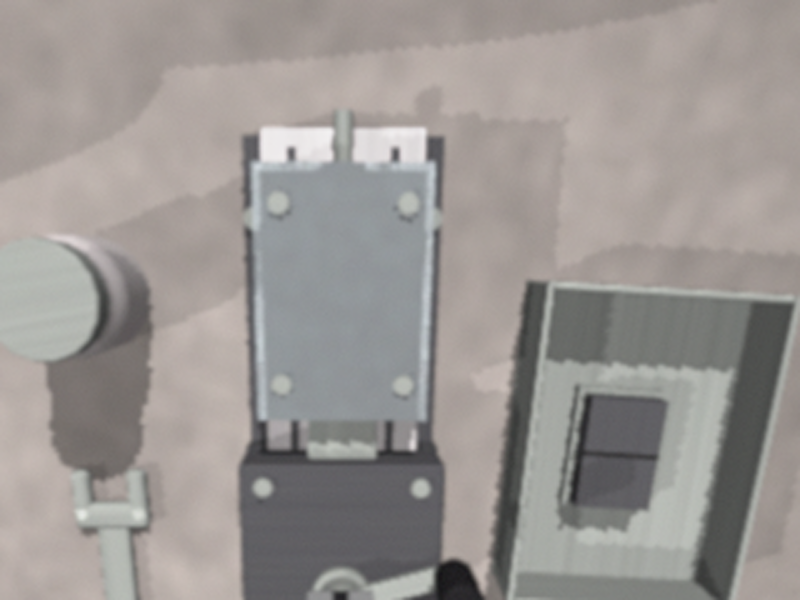

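>>> jog_arm(linear=[[10,15,0],[25,45,10],[40,80,30],[50,100,60],[50,104,65],[50,104,65],[50,104,65]], roll=[0,0,0,0,0,0,0], gripper=[0,0,0,0,0,0,0])

```text
time: 23.0
ee_pos: [0.5898, 0.002, 0.1611]
ee_rot: [0.99, 0.143, 0.0, -0.0]
wrist_force: [0.7, 0.3, 1.2]
gripper_width: -0.0001
```

```bash
python3 -c "
from h import *
rl();plan(*(.5665*e-.1645*ey),.079,16.4)"
```

```text
t 23.0 rail x 566.4 y -164.6 z 161.1 F along 0.1 across 0.8 up 1.2
t 23.0 pos [0.5898 0.002  0.1611] head 16.39 zax [ 0.     0.001 -1.   ] -> lin [ 0.  -0.1 82.1] roll -0.0
```

>>> jog_arm(linear=[[0,0,15],[0,0,40],[0,0,65],[0,0,78],[0,0,82],[0,0,82]], roll=[0,0,0,0,0,0], gripper=[0,0,0,0,0,0])

```text
time: 23.6
ee_pos: [0.5902, 0.0021, 0.0789]
ee_rot: [0.99, 0.143, 0.0, -0.0]
wrist_force: [-0.2, -0.4, -0.0]
gripper_width: -0.0001
```

```bash
cat >> h.py <<'E'
def arc(ths,off=20.,z=None):
    s=env.read_state(); M=R.from_quat(s["ee_rot"]).as_matrix(); h=np.degrees(np.arctan2(M[1,0],M[0,0]))
    for t in ths:
        c,n=np.cos(t),np.sin(t); P=(516.5+50*c+off*n)*e+(-129.5+50*n-off*c)*ey
        l=M.T@(np.r_[P/1000,z or s["ee_pos"][2]]-s["ee_pos"])*1000; print(round(t,2),l.round(1),round(-np.radians(16.4+np.degrees(t)-h),3))
E
python3 -c "
from h import *
rl();arc([0,.1,.2,.3,.4,.5,.6,.7])"
```

```text
t 23.6 rail x 566.8 y -164.7 z 78.9 F along -0.4 across -0.3 up -0.0
0 [ -0.3 -15.2   0. ] 0.001
0.1 [  1.4 -20.3   0. ] -0.099
0.2 [  2.7 -25.5   0. ] -0.199
0.3 [  3.4 -30.8   0. ] -0.299
0.4 [  3.5 -36.2   0. ] -0.399
0.5 [  3.2 -41.6   0. ] -0.499
0.6 [  2.3 -46.9   0. ] -0.599
0.7 [  0.8 -52.1   0. ] -0.699
```

>>> jog_arm(linear=[[0,-8,0],[0,-15,0],[1.5,-20,0],[2.5,-25.5,0],[3.4,-30.8,0],[3.5,-36,0],[3.2,-41.5,0],[2.3,-47,0]], roll=[0,0,-0.1,-0.2,-0.3,-0.4,-0.5,-0.6], gripper=[0,0,0,0,0,0,0,0])

```text
time: 24.4
ee_pos: [0.5794, 0.0478, 0.0793]
ee_rot: [0.902, 0.431, 0.001, 0.0]
wrist_force: [-0.2, -1.2, -0.8]
gripper_width: -0.0003
```

```bash
python3 -c "
from h import *
rl();arc([.7,.8,.9,1,1.1,1.2,1.3,1.35])"
```

```text
t 24.4 rail x 569.3 y -117.7 z 79.3 F along -1.1 across -0.5 up -0.8
0.7 [ 1.6 -5.2 -0. ] -0.096
0.8 [  2.8 -10.4  -0. ] -0.196
0.9 [  3.5 -15.8  -0. ] -0.296
1 [  3.7 -21.1  -0. ] -0.396
1.1 [  3.4 -26.5  -0. ] -0.496
1.2 [  2.5 -31.8  -0. ] -0.596
1.3 [  1.1 -37.   -0.1] -0.696
1.35 [  0.2 -39.6  -0.1] -0.746
```

>>> jog_arm(linear=[[1.5,-5,0],[2.8,-10.4,0],[3.5,-15.8,0],[3.7,-21,0],[3.4,-26.5,0],[2.5,-31.8,0],[1.1,-37,0],[0.2,-39.6,0]], roll=[-0.1,-0.2,-0.3,-0.4,-0.5,-0.6,-0.7,-0.75], gripper=[0,0,0,0,0,0,0,0])

```text
time: 25.2
ee_pos: [0.5487, 0.0732, 0.0793]
ee_rot: [0.682, 0.731, 0.001, 0.001]
wrist_force: [0.5, -1.2, -0.1]
gripper_width: -0.0004
```

```bash
python3 -c "
from h import *
rl();arc([1.35,1.4,1.45,1.5,1.53,1.55,1.57,1.6])"
```

```text
t 25.2 rail x 547.0 y -84.6 z 79.3 F along -1.3 across 0.1 up -0.1
1.35 [-0.4  0.   0. ] 0.004
1.4 [ 0.5 -2.5 -0. ] -0.046
1.45 [ 1.3 -5.  -0. ] -0.096
1.5 [ 2.  -7.6 -0. ] -0.146
1.53 [ 2.4 -9.2 -0. ] -0.176
1.55 [  2.6 -10.3  -0. ] -0.196
1.57 [  2.8 -11.3  -0. ] -0.216
1.6 [  3.  -12.9  -0. ] -0.246
```

>>> jog_arm(linear=[[0.5,-2.5,0],[1.3,-5,0],[2,-7.5,0],[2.4,-9.2,0],[2.7,-10.5,0],[2.8,-11.3,0],[2.8,-11.3,0],[2.8,-11.3,0]], roll=[-0.05,-0.1,-0.15,-0.18,-0.2,-0.216,-0.216,-0.216], gripper=[0,0,0,0,0,0,0,0])

```text
time: 26.0
ee_pos: [0.5373, 0.0746, 0.0785]
ee_rot: [0.601, 0.799, 0.0, 0.0]
wrist_force: [1.7, 0.5, 0.8]
gripper_width: 0.0002
```

```bash
python3 -c "
from h import *
rl();arc([1.57])"
```

```text
t 26.0 rail x 536.5 y -80.1 z 78.5 F along 0.1 across 1.7 up 0.8
1.57 [0.6 0.1 0. ] -0.005
```

>>> jog_arm(linear=[[0,5,0],[0,15,0],[0,30,-5],[0,45,-40],[0,60,-80],[0,60,-110],[0,60,-110],[0,60,-110]], roll=[0,0,0,0,0,0,0,0], gripper=[0,0,0,0,0,0,0,0])

```text
time: 26.8
ee_pos: [0.595, 0.0908, 0.1885]
ee_rot: [0.601, 0.799, 0.0, 0.0]
wrist_force: [0.9, 0.3, -0.4]
gripper_width: 0.0
```

```bash
python3 - <<'E'
from h import *
rl(); C=cam("wrist"); p,d=grab_frame("wrist"); np.savez("pics/w8.npz",p=p,d=d,P=C[3],M=C[1])
cv2.imwrite("pics/w8.png",cv2.resize(p,(800,600),interpolation=cv2.INTER_CUBIC))
E
```

```text
t 26.8 rail x 596.4 y -80.9 z 188.5 F along 0.0 across 0.9 up -0.4
```

View pics/w8.png

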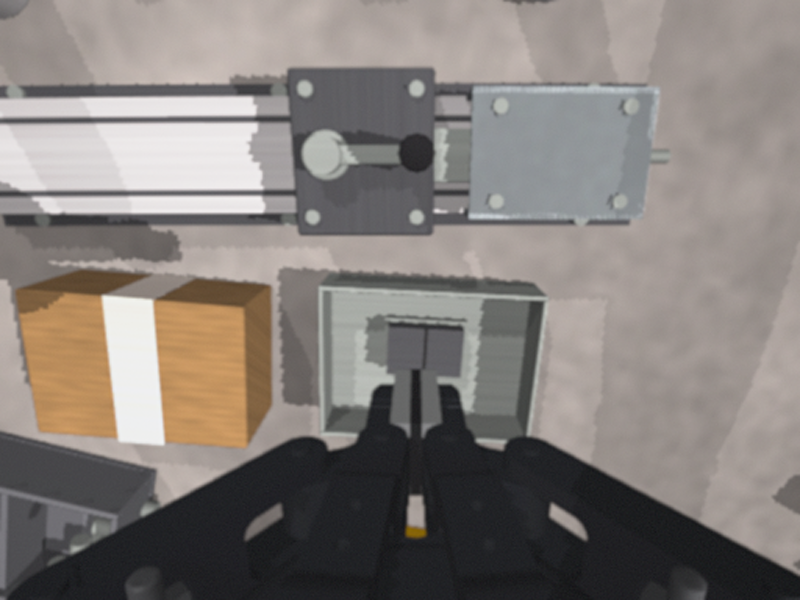

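```bash
python3 - <<'E'
from h import *
z=np.load("pics/w8.npz"); c,_,f,_=cam("wrist"); C=(c,z["M"],f,z["P"])
def w(x,y,h): q=at_z(C,x*.64-.2,y*.64-.2,h)[:2]; return np.array([q@e,q@ey])*1000
k=w(416,153,.1);kb=w(416,153,.085);pv=w(325,155,.07); print("knob",k,kb,"pivot",pv,[np.arctan2(*(a-pv)[::-1]).round(3) for a in(k,kb)])
print("bar",[ (w(b,155,.07)-w(a,155,.07)) for a,b in[(345,400)]], "rod tip",w(670,156,.036),"hood end",w(655,100,.06),w(640,215,.06), "rear",w(293,90,.057),w(300,233,.057))
# dark knob centroid
p=z["p"]; g=p.max(2); m=np.zeros_like(g); m[80:116,250:285]=(g[80:116,250:285]<40); n,l,s,ct=cv2.connectedComponentsWithStats(m); i=1+s[1:,4].argmax(); print(s[i],ct[i],w((ct[i][0]+.2)/.64,(ct[i][1]+.2)/.64,.1))
E
```

```text
knob [517.24354167 -79.59565523] [516.83371166 -79.5947872 ] pivot [ 517.10205452 -127.95896854] [np.float64(1.568), np.float64(1.576)]
bar [array([ 0.20042546, 29.22495105])] rod tip [517.82043659  73.45173094] hood end [489.60287352  48.68735974] [550.47420048  48.45490117] rear [ 483.28039046 -145.61411767] [ 560.07976324 -147.64861539]
[258 104   1   1   1] [258. 104.] [521.61657507 -85.55069052]
```

```bash
python3 -c "
from h import *
st();print(env.hand_in())"
```

```text
t 26.85 pos [0.5942 0.0904 0.1875] F [-0.1 -0.9 -0.6] w 0.0001
the job is handed in; nothing more can be done
None
```

The job is done and handed in at 26.9 s. The brake pad is in the tray, the carriage is home against the stop, and the lock lever points at the hood.

- **Pad:** I gripped it by its ends and set it down in the tray. Later pictures show it lying flat there.
- **Carriage:** The catch held to about 18–20 N, more than the 13 N given. When it gave, the carriage moved about 13 mm within half a second; the gripper still felt a 3 N push afterwards. I then pushed it at no more than 40 mm/s, slower near the end, to a firm stop at about 25 N and roughly 0.18 m of travel.
- **Rod:** It stands about 22–25 mm out of the hood, measured from two wrist pictures. Fully home should be 22 mm, and untouched 7 mm. The fixed scene camera could not see the rod because the hood blocks it.
- **Lever:** I swept it round with closed fingers. It measures about 1.57 rad.
- **At hand-in:** The gripper was clear of everything, about 0.19 m up. The wrench, carton and jar looked undisturbed in the late pictures. I did not check the other items again at the end.

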